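# Index the ring turret and lock it

## Task

Turn the tilted six-station ring turret until the silver ring has clicked into place at the red pointer, and then swing the red-balled lock lever at its side down fully home. Let go of everything, do not bump the lamp that hangs over the turret, and leave the things around the stand where they are.

Things in the scene. Friction and masses are not known exactly. Their poses are not given: they have to be found in the camera images.
- turret_stand: Fixed stand: grey base plate 220 x 200 x 16 mm with a blue drum whose axis leans 35 degrees from vertical towards the stand's own -x (roughly to the robot). Origin at the underside, 10 mm in front of the plate's middle; its z is up. Turned by up to 0.3 rad. The centre of the turret disc's face is at (0, 0, 115) mm in this frame.
- turret (a joint): Turret angle (rad), counter-clockwise positive seen looking at its face; turns endlessly both ways. 0 (or a multiple of 2 pi): silver ring at the pointer. A detent every 60 degrees, at multiples of 1.047; about 0.25 N m turns it out of one, and past half way it is pulled into the next. Begins 2 or 3 clicks from the wanted place; turns only while the lock lever is up (above 0.4).
- knob_grip (a point): Point on the turret's axis inside its orange bar knob, 28 mm above the disc's face. Bar 66 x 16 mm, from 8 to 44 mm above the face. Turns with the turret: z is the axis, up out of the face (35 degrees from vertical), x along the bar, y across its 16 mm. Disc 160 mm across, 16 mm thick; the rings stand 10 mm high on its face, none within 42 mm of the axis.
- silver_ring (a point): Centre of the one silver ring (32 mm across, 10 mm high; on a white seat; the other five are gold, on black seats), 58 mm from the turret's axis, 5 mm above the disc's face. It turns with the turret.
- pointer (a point): Where the silver ring's centre must come: beside the red pointer block, which is fixed at the lowest, front edge of the disc.
- lock_lever (a joint): Lock lever angle (rad): 0 = down, fully home, locked (handle points to the stand's -x, 6 degrees above level); begins up, at 0.6 to 0.9; upper stop 1.0. Turns on a level axis along the stand's y, stays where left, takes about 1.5 N at the ball. Goes home only with the turret in a detent; at home it meets a hard stop.
- lever_ball (a point): Centre of the red ball (26 mm across) at the end of the lock lever, on the stand's +y side. It moves on an arc of 100 mm radius about the lever's axis, which crosses the stand's frame at x = 1 mm, z = 61 mm; the ball is at y = 116 mm in the stand's frame.
- lamp: Lamp fixed to the stand: black bar 140 mm long (along the stand's y). In the stand's frame it spans x 5 to 39 mm, z 285 to 313 mm, above and just behind the knob, so a gripper held upright over the knob would hit it. Hangs on a rod at x = 100 mm. Origin as the stand's.
- oil_pot: Small white tin, 51 mm across, 36 mm high, standing at the right of the stand; leave alone. Origin at the centre of its underside.
- ring_gauge: Knurled steel ring, 54 mm across, 18 mm high, standing at the left rear of the stand; leave alone. Origin at the centre of its underside.
- screwdriver: Red-handled precision screwdriver, 143 mm long, lying left of the stand; leave alone. Origin under its middle.
- mug: Dark mug, 82 mm across with handle 119 mm, 107 mm high; leave alone. Origin at the centre of its underside.
- tape_roll: Roll of masking tape lying flat, 104 mm across, 24 mm high; leave alone. Origin at the centre of its underside.
- micrometer: Micrometer, 140 x 46 x 14 mm, lying in front of the robot; leave alone. Origin under its middle.

How it is judged:
By the outcome, as a careful person would: the job done as asked, in the order asked, and still so for the second after the job is handed in, with the robot touching nothing.
It also fails if it takes over 64 s, if anything falls off the work surface, if the arm or the gripper's body presses on something with over 40 N, if the wrist force passes 120 N, or if a joint passes its speed limit or range.

## Robot

A 6-joint arm with a two-finger parallel gripper is mounted at the origin on the work surface; the furniture and walls round the work are solid. World frame = base frame: x ahead of the robot, y to its left, z up, the work surface at z = 0. Lengths are in m, angles in degrees, forces in N, time in s.
With the tool pointing down it reaches from about 0.4 to 0.825 m from the base axis. Payload 7 kg.
Tool frame: the origin (TCP) lies on the centre line of the jaws, within the pads' length; the fingertips stand 22 mm ahead of it and the grasp point (between the pads) lies 3 mm ahead of it; z points along the fingers, y is the line along which they close (so a half turn about z gives the same grasp; the last joint's range is limited). The gripper opens to 88 mm and grips with 3 to 60 N. Pads are 19 mm wide; open, the fingers measure 130 mm over their backs; the gripper's body (78 mm by 193 mm) begins 47 mm behind the grasp point.
Start: joints at [85.434, 20.546, 0.682, 0, -70.136, -16.507], TCP at [0.243, 0.63, 0.249] pointing down, gripper open.
Joint ranges: [-176.03, 176.03], [-82.01, 121.73], [-58.28, 71.71], [-173.87, 95.51], [-174.79, -0.11], [-173.66, 173.66]. Speed limits (degrees/s): [136.94, 136.94, 172.46, 180, 180, 180].

## Interface

Orientations are given as [roll, pitch, yaw] about the fixed x, y, z axes, in that order (R = Rz(yaw) Ry(pitch) Rx(roll)).
In Python, from plant import get_state, cams, r gives the robot as it stands.
- The arm moves only by the tool apply_moves, never from a script. Its argument "targets" is a list of rows, each an object with "dp": the shift along the world's x, y, z in m, a list of three; "yaw": the turn about the world's z in degrees. In form: [{"dp": [x, y, z], "yaw": yaw}, ...]. A call has 1 to 20 rows; each row is the pose to reach, as a shift and turn from the pose commanded when the call began; what a row does not reach only later rows make up. A row lasts 1/12 s, in which the tool goes at most 41.7 mm and 7.16 degrees, less where a joint would pass 70% of its speed; a pose out of reach is approached as far as the arm can. A call with a gripper value outside its range is refused whole. "grip" is the gripper command: -1 is fully open, 1 is shut, values between are in proportion, set as the call begins (left out, the last holds). The fingers move at their own pace and stop on an object; "squeeze" is the grip in N (left out, the last holds). Time passes only in rows, so rows that repeat a pose let the fingers close. It gives the time, the measured TCP pose, the force, the opening and the grip force at its end, in the units of the state.
- get_state(): the state, without advancing time (a new reading comes with each control period).
- cams.capture(name): name is "side" or "top" or "wrist"; returns a dict with "image" (400x640x3 uint8, red, green, blue), "range_z" (400x640 float32, m along the optical axis (not along the pixel's ray), 0 where there is no reading), "fx", "fy", "cx", "cy" (pixels), "R" (3x3) and "t" (3): a world point X has camera coordinates R X + t; the wrist camera has in their place "T_tool_cam" (4x4, takes a point from camera to tool coordinates, whose origin is the TCP and whose axes are the flange's). Camera axes: x right, y down, z forward; pixel columns grow to the right and rows downward; lengths in m; the calibration is good to about 2 mm. A picture is of the moment at which its call begins: read the wrist's pose just before it.
- r.close_job(): hands the job in; it is judged then, once.
The state is a dict: "time_s": time; "joints": joint angles; "qd": joint speeds; "joint_torque": joint torques, N m; "tcp_pos": TCP position; "eef_rot": TCP orientation; "contact_force": force on the tool from outside, world axes, zero at the start; "moment": the same for the moment, N m; "gripper_width": finger opening in m; "gripper_force": force on a finger pad.
Only numpy, scipy, OpenCV 4.12 (cv2) and the standard library are available. Lean on these libraries where they do the work, as an engineer would, in place of code of your own. Each camera call takes 0.05 s, during which the arm holds its last target. There are 200 camera calls.

## Working session

There is one attempt and no reset: what is moved stays moved. The work goes in short steps, Python scripts to look and compute and a tool call to move; the robot and the scene stay as the last step left them, time stands still between calls to the robot, and variables do not carry over. Pictures are saved under pics/ and viewed, at most 10 in all, crops included, and the job is handed in when it is done.

Besides the shell and the picture viewer there is one more tool, called after "Emit:" in YAML: its name, and indented under it one key for each argument. apply_moves: Moves the arm, as the interface text tells. Its arguments: {"type":"object","properties":{"targets":{"type":"array","items":{"type":"object","properties":{"dp":{"type":"array","items":{"type":"number"}},"yaw":{"type":"number"}}}},"grip":{"type":"number"},"squeeze":{"type":"number"}},"required":["targets"]}

```bash
mkdir -p pics; ls; python3 - <<'E'
from plant import get_state,cams,r
import cv2,numpy as np
s=get_state();print(s)
ims=[]
for n in("side","top"):
    c=cams.capture(n);np.savez(f"pics/{n}0.npz",**{k:v for k,v in c.items()})
    cv2.imwrite(f"pics/{n}0.png",c["image"][:,:,::-1]);print(n,c["fx"],c["cx"],c["cy"],c["R"],c["t"])
E
```

```text
pics
{'time_s': 0.0, 'joints': array([ 8.54340419e+01,  2.05914468e+01,  6.33203979e-01, -2.08921826e-02,
       -7.01354217e+01, -1.65064382e+01]), 'qd': array([-0.00873294,  0.00179591,  0.02833686,  0.0197473 ,  0.07736252,
       -0.00828991]), 'joint_torque': array([ 6.01464103e-05, -5.82714379e+01,  2.93054491e+01,  6.99716941e+00,
        6.95739698e-03, -1.40613656e-04]), 'tcp_pos': array([0.24255399, 0.62942356, 0.24761577]), 'eef_rot': array([ 1.79904615e+02, -7.78445781e-03, -2.10795050e+01]), 'contact_force': array([-0.11773558, -0.01078822, -0.75163772]), 'moment': array([ 0.02206565, -0.02875716, -0.00995141]), 'gripper_force': 0.0, 'gripper_width': 0.08752451495882786}
side 444.52028476804463 324.8267249489909 200.69003182899928 [[-0.83518975  0.54962351  0.01928929]
 [ 0.33431997  0.53524586 -0.77572032]
 [-0.43667864 -0.64142487 -0.63078198]] [ 0.43187091 -0.11537744  1.57628128]
top 403.4850559860084 322.63822312786004 199.60647893926333 [[-0.00432879 -0.99979414  0.01982274]
 [-0.99069625  0.00159132 -0.13608233]
 [ 0.13602277 -0.02022739 -0.9904992 ]] [0.00175225 0.55311999 1.05522514]
```

View pics/side0.png

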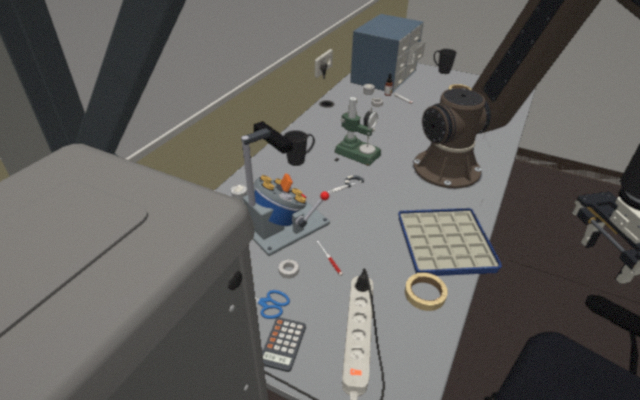

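View pics/top0.png

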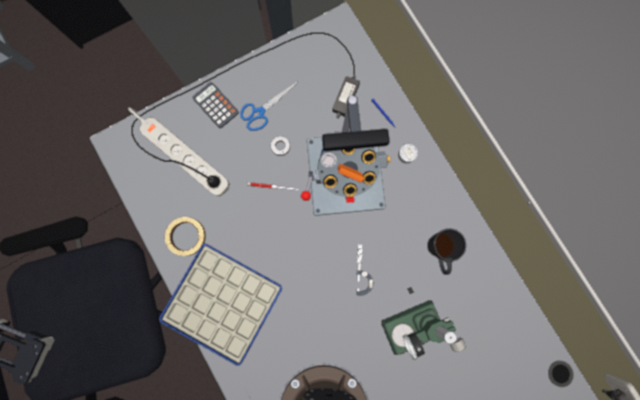

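The top view shows the silver ring at rear left (328,160), with the bar along its diameter. That puts it about 2 CCW clicks from the pointer at (350,199). The lever ball is at (306,196) and the lamp at (356,139).

```bash
cat > h.py <<'E'
import numpy as np,cv2
def load(n):
    c=np.load(f"pics/{n}.npz");return c
def cloud(c,R=None,t=None):
    z=c["range_z"];v,u=np.mgrid[:400,:640]
    P=np.stack([(u-c["cx"])/c["fx"]*z,(v-c["cy"])/c["fy"]*z,z],-1)
    R=c["R"] if R is None else R;t=c["t"] if t is None else t
    W=(P-t)@R; W[z==0]=np.nan; return W
def red(im):
    h=cv2.cvtColor(im,cv2.COLOR_RGB2HSV);return ((h[...,0]<6)|(h[...,0]>174))&(h[...,1]>150)&(h[...,2]>80)
E
python3 - <<'E'
from h import *
from plant import cams
c=load("top0");W=cloud(c);im=c["image"]
print("table z",np.nanmedian(W[240:300,300:340,2]),"tip",)
roi=np.zeros((400,640),bool);roi[125:222,298:395]=1
m=roi&(W[...,2]>.009)&(W[...,2]<.024)
n,l,st,ce=cv2.connectedComponentsWithStats(m.astype(np.uint8));
p=W[roi&(W[...,2]>.009)&(W[...,2]<.024)]
cs=[cv2.minAreaRect((W[l==i][:,:2]*1000).astype(np.float32)) + (st[i,4],) for i in range(1,n) if st[i,4]>60];print("plate comps",cs)
print("all",cv2.minAreaRect((p[:,:2]*1000).astype(np.float32)))
lm=roi&(W[...,2]>.27)&(W[...,2]<.33)
print("lamp",cv2.minAreaRect((W[lm][:,:2]*1000).astype(np.float32)),np.nanmedian(W[lm][:,2]))
r=red(im);n,l,st,ce=cv2.connectedComponentsWithStats(r.astype(np.uint8))
for i in range(1,n):
    if st[i,4]>8: print("red",ce[i],st[i,4],np.nanmedian(W[l==i],0))
s=load("side0");Ws=cloud(s);r=red(s["image"]);n,l,st,ce=cv2.connectedComponentsWithStats(r.astype(np.uint8))
for i in range(1,n):
    if st[i,4]>8: print("sred",ce[i],st[i,4],np.nanmedian(Ws[l==i],0))
for px in [(350,190),(328,160),(369,178),(331,181),(368,157),(345,169),(361,178)]: print(px,W[px[1],px[0]])
cv2.imwrite("pics/tc.png",cv2.resize(im[115:225,280:430,::-1],None,fx=5,fy=5,interpolation=cv2.INTER_CUBIC))
cw=cams.capture("wrist");print(cw["T_tool_cam"])
E
```

```text
table z -0.000360149618546608 tip
plate comps [((631.9949340820312, -64.16068267822266), (219.67660522460938, 200.17245483398438), 5.34992790222168, np.int32(2007))]
all ((631.9949340820312, -64.16068267822266), (219.67660522460938, 200.17245483398438), 5.34992790222168)
lamp ((648.82958984375, -62.545982360839844), (45.05570983886719, 140.37533569335938), 5.250847816467285) 0.31233931368211365
red [261.02857143 185.05714286] 35 [0.59828717 0.17068096 0.0109665 ]
red [305.35 195.15] 60 [0.5493394  0.04516198 0.14814577]
red [349.70588235 198.97058824] 34 [ 0.5512153  -0.07181584  0.06218129]
sred [324.2826087 195.2173913] 46 [0.55668298 0.05140798 0.14564068]
sred [334.03030303 264.60606061] 33 [0.60336786 0.17451065 0.01078357]
(350, 190) [ 0.57130476 -0.07001744  0.08785018]
(328, 160) [ 0.63939562 -0.01170398  0.13628588]
(369, 178) [ 0.60028044 -0.11817859  0.10175217]
(331, 181) [ 0.59271349 -0.0203058   0.10060891]
(368, 157) [ 0.64790285 -0.11240929  0.13312611]
(345, 169) [ 0.61187175 -0.05228236  0.15763741]
(361, 178) [ 0.59212114 -0.09254859  0.14424818]
[[-3.91420239e-04 -9.60016472e-01 -2.79943246e-01  7.56378793e-02]
 [ 9.99999917e-01 -4.06667008e-04 -3.61923293e-06 -8.90851308e-05]
 [-1.10369159e-04 -2.79943225e-01  9.60016551e-01 -1.36500545e-01]
 [ 0.00000000e+00  0.00000000e+00  0.00000000e+00  1.00000000e+00]]
```

View pics/tc.png

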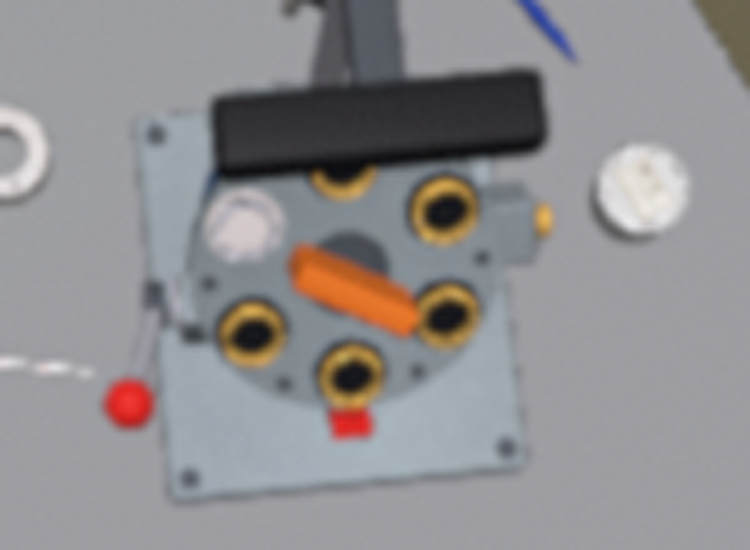

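The plate fits 220 x 200 mm with its centre at (632,-64) mm and yaw 5.35°. The stand origin is therefore about (622,-65), and the pointer, ball and lamp positions all agree with it.

The tool can only stay vertical, so the plan is:
1. Push the bar's right end rearward with closed fingers for click 1.
2. Push its left-front corner in -y for click 2.
3. Press the ball down.

The tool's camera side will face the robot, away from the lamp.

Emit:
apply_moves:
  targets:
    - {"dp":[0.177,-0.33,0.01],"yaw":-70}
    - {"dp":[0.177,-0.33,0.01],"yaw":-70}
    - {"dp":[0.177,-0.33,0.01],"yaw":-70}
    - {"dp":[0.177,-0.33,0.01],"yaw":-70}
    - {"dp":[0.177,-0.33,0.01],"yaw":-70}
    - {"dp":[0.177,-0.33,0.01],"yaw":-70}
    - {"dp":[0.177,-0.33,0.01],"yaw":-70}
    - {"dp":[0.177,-0.33,0.01],"yaw":-70}
    - {"dp":[0.177,-0.33,0.01],"yaw":-70}
    - {"dp":[0.237,-0.73,0.01],"yaw":-153.6}
    - {"dp":[0.237,-0.73,0.01],"yaw":-153.6}
    - {"dp":[0.237,-0.73,0.01],"yaw":-153.6}
    - {"dp":[0.237,-0.73,0.01],"yaw":-153.6}
    - {"dp":[0.237,-0.73,0.01],"yaw":-153.6}
    - {"dp":[0.237,-0.73,0.01],"yaw":-153.6}
    - {"dp":[0.237,-0.73,0.01],"yaw":-153.6}
    - {"dp":[0.237,-0.73,0.01],"yaw":-153.6}
    - {"dp":[0.237,-0.73,0.01],"yaw":-153.6}
    - {"dp":[0.237,-0.73,0.01],"yaw":-153.6}
    - {"dp":[0.237,-0.73,0.01],"yaw":-153.6}
  grip: 1
  squeeze: 15

```text
time_s: 1.82
tcp_pos: [0.4796, -0.1044, 0.2582]
eef_rot: [-180.0, -0.1, -164.9]
contact_force: [0.3, 1.2, -0.9]
gripper_width: 0.0008
gripper_force: 0.0
```

Emit:
apply_moves:
  targets:
    - {"dp":[0.03,-0.01,0],"yaw":-9.8}
    - {"dp":[0.06,-0.013,0],"yaw":-9.8}
    - {"dp":[0.06,-0.013,-0.04],"yaw":-9.8}
    - {"dp":[0.06,-0.013,-0.08],"yaw":-9.8}
    - {"dp":[0.06,-0.013,-0.115],"yaw":-9.8}
    - {"dp":[0.06,-0.013,-0.115],"yaw":-9.8}
    - {"dp":[0.06,-0.013,-0.115],"yaw":-9.8}
    - {"dp":[0.06,-0.013,-0.115],"yaw":-9.8}

```text
time_s: 2.48
tcp_pos: [0.541, -0.1132, 0.1455]
eef_rot: [-180.0, 0.1, -174.1]
contact_force: [-0.3, 0.7, 0.8]
gripper_width: 0.0003
gripper_force: 0.0
```

```bash
cat >> h.py <<'E'
def snap(n,name):
    from plant import cams
    c=cams.capture(n);np.savez(f"pics/{name}.npz",**c);return load(name)
A=np.radians(5.35);RS=np.array([[np.cos(A),-np.sin(A)],[np.sin(A),np.cos(A)]]);O=np.array([.622,-.0651])
def tostand(W):
    S=W.copy();S[...,:2]=(W[...,:2]-O)@RS;return S*1000
E
python3 - <<'E'
from h import *
from plant import get_state
s=get_state();print(s["tcp_pos"],s["eef_rot"],"stand",tostand(s["tcp_pos"]))
c=snap("side","s1");cv2.imwrite("pics/s1.png",cv2.resize(c["image"][90:270,200:400,::-1],None,fx=3,fy=3,interpolation=cv2.INTER_CUBIC))
S=tostand(cloud(c))
m=(np.abs(S[...,0]+40)<150)&(S[...,1]>-200)&(S[...,1]<140)&(S[...,2]>115)&(S[...,2]<500)
P=S[m]
for z in range(120,500,20):
    q=P[(P[:,2]>z)&(P[:,2]<z+20)]
    if len(q): print(z,len(q),"x",np.percentile(q[:,0],[1,50,99]).round(),"y",np.percentile(q[:,1],[1,99]).round())
l0=tostand(cloud(load("top0")));m=(l0[...,2]>300)&(l0[...,2]<325)&(np.abs(l0[...,0])<60)&(np.abs(l0[...,1])<90)
print("lamp top",np.percentile(l0[m],[2,98],axis=0).round())
E
```

```text
[ 0.54096223 -0.11324613  0.14550138] [-1.79953880e+02  1.04262915e-01 -1.74068374e+02] stand [-85.17386462 -40.38046898 145.50138268]
120 561 x [-88.  32. 108.] y [-62. 125.]
140 605 x [-87.  40. 109.] y [-56. 128.]
160 97 x [-81.  60. 110.] y [-51.  24.]
180 128 x [-121.  -54.  109.] y [-46.  50.]
200 304 x [-119.  -60.  109.] y [-33.  55.]
220 514 x [-119.  -75.  108.] y [-134.   58.]
240 210 x [-108.  -63.  109.] y [-90.  10.]
260 137 x [-105.  -63.  110.] y [-87.  11.]
280 344 x [-114.  -45.  109.] y [-88.  71.]
300 623 x [-97.  28. 109.] y [-64.  71.]
320 408 x [-117.  -38.  107.] y [-54.  14.]
340 241 x [-118.  -56.  -36.] y [-61.   7.]
360 243 x [-118.  -59.  -37.] y [-57.   7.]
380 254 x [-117.  -57.  -37.] y [-56.   6.]
400 264 x [-116.  -57.  -36.] y [-61.   6.]
420 252 x [-108.  -55.  -35.] y [-58.   8.]
440 233 x [-87. -47. -33.] y [-63.  96.]
460 262 x [-63. -48. -34.] y [-59. 137.]
480 387 x [-50. -44. -35.] y [-55. 137.]
lamp top [[  5. -66. 303.]
 [ 49.  67. 324.]]
```

View pics/s1.png

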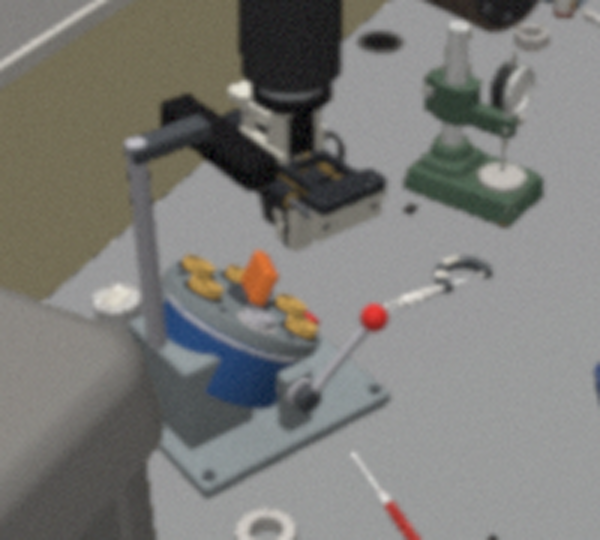

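The side view shows the tool upright in front of the stand. The lamp is at (215,140), the bar knob at (262,280) and the ball at (374,317). The thick wrist housing sits at about lamp height, so I need its profile.

```bash
python3 - <<'E'
from h import *
for n,nm in(("side","s1"),("top","t1")):
    c=load(nm) if n=="side" else snap(n,nm)
    S=tostand(cloud(c));P=S[(S[...,0]>-150)&(S[...,0]<-5)&(S[...,1]>-145)&(S[...,1]<75)&(S[...,2]>165)]
    print(n)
    for z in range(165,360,8):
        q=P[(P[:,2]>z)&(P[:,2]<z+8)]
        if len(q)>3: print(z,len(q),"xmax",np.sort(q[:,0])[-4:].round(),"y",np.percentile(q[:,1],[2,98]).round())
E
```

```text
side
165 14 xmax [-71. -71. -71. -69.] y [-37. -17.]
173 4 xmax [-74. -73. -71. -71.] y [-26. -20.]
189 59 xmax [-46. -45. -45. -44.] y [-37.  50.]
197 94 xmax [-43. -43. -43. -42.] y [-45.  49.]
205 112 xmax [-43. -43. -43. -43.] y [-31.  51.]
213 111 xmax [-45. -44. -44. -43.] y [-29.  55.]
221 111 xmax [-44. -44. -44. -43.] y [-32.  58.]
229 342 xmax [-45. -44. -44. -43.] y [-133.   57.]
237 75 xmax [-57. -57. -57. -57.] y [-86. -23.]
245 66 xmax [-60. -60. -60. -59.] y [-88. -23.]
253 65 xmax [-60. -60. -60. -60.] y [-89. -23.]
261 54 xmax [-59. -59. -59. -59.] y [-88. -23.]
269 34 xmax [-63. -62. -61. -60.] y [-32. -23.]
277 35 xmax [-43. -43. -43. -42.] y [-84. -22.]
285 80 xmax [-43. -43. -43. -42.] y [-90.  -6.]
293 108 xmax [-45. -45. -45. -44.] y [-62.  -3.]
301 49 xmax [-50. -50. -49. -47.] y [-47.  -5.]
309 9 xmax [-46. -46. -41. -40.] y [-51.   3.]
317 83 xmax [-37. -37. -36. -36.] y [-50.   6.]
325 91 xmax [-36. -36. -36. -36.] y [-49.   6.]
333 98 xmax [-37. -37. -37. -37.] y [-55.   7.]
341 99 xmax [-37. -37. -36. -35.] y [-55.   6.]
349 96 xmax [-37. -37. -37. -36.] y [-58.   6.]
357 94 xmax [-37. -37. -37. -36.] y [-52.   6.]
top
189 6 xmax [-125. -124. -124. -122.] y [-115.   47.]
197 23 xmax [-115. -115. -111. -110.] y [-124.   21.]
205 103 xmax [-110. -110. -110. -110.] y [-109.   24.]
213 50 xmax [-113. -113. -112. -111.] y [-131.   42.]
221 25 xmax [-111. -111. -111. -110.] y [-124.   54.]
229 249 xmax [-100.  -99.  -98.  -96.] y [-136.   54.]
285 20 xmax [-121. -121. -120. -120.] y [-90. -70.]
317 15 xmax [-122. -120. -119. -115.] y [-49.  -6.]
325 13 xmax [-121. -120. -117. -117.] y [-46.  -6.]
333 10 xmax [-125. -122. -121. -118.] y [-52.  -9.]
341 17 xmax [-124. -123. -121. -120.] y [-53. -10.]
349 13 xmax [-125. -123. -122. -121.] y [-45. -11.]
357 14 xmax [-124. -122. -121. -119.] y [-48. -10.]
```

The body is only about 48 mm deep (TCP+43 to +92). Above it the tool is narrow up to TCP+131, so with the jaw line along the stand's x the body passes under the lamp. I'll turn 90°, open the jaws, and work with the rear finger while the wrist stays well in front.

Emit:
apply_moves:
  targets:
    - {"dp":[-0.031,0.0075,-0.003],"yaw":89.4}
    - {"dp":[-0.031,0.0075,-0.003],"yaw":89.4}
    - {"dp":[-0.031,0.0075,-0.003],"yaw":89.4}
    - {"dp":[-0.031,0.0075,-0.003],"yaw":89.4}
    - {"dp":[-0.031,0.0075,-0.003],"yaw":89.4}
    - {"dp":[-0.031,0.0075,-0.003],"yaw":89.4}
    - {"dp":[-0.031,0.0075,-0.003],"yaw":89.4}
    - {"dp":[-0.031,0.0075,-0.003],"yaw":89.4}
    - {"dp":[-0.031,0.0075,-0.003],"yaw":89.4}
    - {"dp":[-0.031,0.0075,-0.003],"yaw":89.4}
    - {"dp":[-0.031,0.0075,-0.003],"yaw":89.4}
    - {"dp":[-0.031,0.0075,-0.003],"yaw":89.4}
    - {"dp":[-0.031,0.0075,-0.003],"yaw":89.4}
    - {"dp":[-0.031,0.0075,-0.003],"yaw":89.4}
    - {"dp":[-0.031,0.0075,-0.003],"yaw":89.4}
    - {"dp":[-0.031,0.0075,-0.003],"yaw":89.4}
    - {"dp":[-0.031,0.0075,-0.003],"yaw":89.4}
  grip: -1

```text
time_s: 4.0
tcp_pos: [0.509, -0.1056, 0.1412]
eef_rot: [-179.9, 0.0, -84.8]
contact_force: [0.0, -0.7, 0.5]
gripper_width: 0.0874
gripper_force: 0.0
```

```bash
python3 - <<'E'
from h import *
from plant import get_state
s=get_state();print(s["tcp_pos"],s["eef_rot"],s["gripper_width"],"stand",tostand(s["tcp_pos"]),s["joints"].round())
c=snap("side","s2");cv2.imwrite("pics/s2.png",cv2.resize(c["image"][90:270,200:400,::-1],None,fx=3,fy=3,interpolation=cv2.INTER_CUBIC))
S=tostand(cloud(c));P=S[(S[...,1]>-75)&(S[...,1]<15)&(S[...,0]<-5)]
for z in range(115,260,8):
    q=P[(P[:,2]>z)&(P[:,2]<z+8)]
    if len(q)>3: print(z,len(q),"xmax",np.sort(q[:,0])[-4:].round(),np.sort(q[:,0])[:2].round(),"y",np.percentile(q[q[:,0]<-48][:,1],[2,98]).round() if (q[:,0]<-48).any() else "")
E
```

```text
[ 0.50899555 -0.1056198   0.14122735] [-1.79932612e+02  3.29418909e-03 -8.48020859e+01] 0.08743292199251747 stand [-116.29021386  -29.80680936  141.22734542] [ 10.  12. -27.   0. -51.  -5.]
115 49 xmax [-14. -13. -10.  -9.] [-2213. -2202.] y [-72.  13.]
123 68 xmax [-12. -10.  -7.  -6.] [-2199. -2197.] y [-70.   7.]
131 75 xmax [-10.  -8.  -7.  -6.] [-2202. -2194.] y [-67.   5.]
139 83 xmax [-12.  -9.  -8.  -5.] [-2203. -2198.] y [-69.  12.]
147 90 xmax [-11.  -9.  -8.  -6.] [-2206. -2195.] y [-70.  12.]
155 68 xmax [-18. -15. -12. -11.] [-2193. -2190.] y [-71.   6.]
163 65 xmax [-56. -55. -53. -51.] [-2198. -2192.] y [-72.  11.]
171 44 xmax [-161. -161. -160. -160.] [-2201. -2200.] y [-68.   9.]
179 46 xmax [-161. -158.  -26.  -26.] [-2201. -2196.] y [-73.  14.]
187 132 xmax [-25. -24. -24. -23.] [-2218. -2210.] y [-69.  11.]
195 187 xmax [-24. -24. -24. -23.] [-2199. -2197.] y [-70.  12.]
203 218 xmax [-20. -20. -20. -19.] [-2210. -2199.] y [-65.  11.]
211 137 xmax [-18. -18. -18. -16.] [-2214. -2198.] y [-73.  10.]
219 248 xmax [-17. -17. -17. -16.] [-2198. -2195.] y [-68.   9.]
227 301 xmax [-19. -19. -18. -17.] [-2199. -2196.] y [-67.   8.]
235 120 xmax [-63. -62. -62. -62.] [-2210. -2200.] y [-68.   4.]
243 111 xmax [-63. -63. -63. -62.] [-2211. -2200.] y [-70.  10.]
251 96 xmax [-63. -63. -63. -62.] [-2199. -2192.] y [-68.   6.]
259 96 xmax [-63. -63. -62. -61.] [-2192. -2191.] y [-69.   5.]
```

View pics/s2.png

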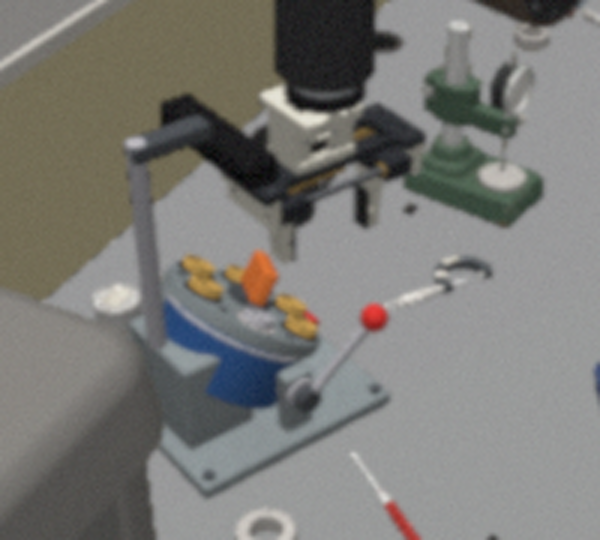

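The view shows the rear finger at (285,240), just in front of the bar, with the body under the lamp bar. Click 1: push +x in the stand frame.

Emit:
apply_moves:
  targets:
    - {"dp":[0.004,0.0004,0],"yaw":0}
    - {"dp":[0.007,0.0007,0],"yaw":0}
    - {"dp":[0.01,0.001,0],"yaw":0}
    - {"dp":[0.013,0.0012,0],"yaw":0}
    - {"dp":[0.016,0.0015,0],"yaw":0}
    - {"dp":[0.019,0.0018,0],"yaw":0}
    - {"dp":[0.022,0.002,0],"yaw":0}
    - {"dp":[0.025,0.0023,0],"yaw":0}
    - {"dp":[0.028,0.0026,0],"yaw":0}
    - {"dp":[0.028,0.0026,0],"yaw":0}
    - {"dp":[0.028,0.0026,0],"yaw":0}

```text
time_s: 4.97
tcp_pos: [0.5291, -0.1042, 0.14]
eef_rot: [179.2, 0.0, -84.8]
contact_force: [-31.0, 1.3, 23.8]
gripper_width: 0.0791
gripper_force: 16.7
```

```bash
cat >> h.py <<'E'
def orange(name,cam):
    c=snap(cam,name);h=cv2.cvtColor(c["image"],cv2.COLOR_RGB2HSV)
    S=tostand(cloud(c))
    m=(h[...,0]>4)&(h[...,0]<17)&(h[...,1]>170)&(h[...,2]>100)&(np.abs(S[...,0])<90)&(np.abs(S[...,1])<60)&(S[...,2]>100)
    P=S[m]-[0,0,115]; s,k=np.sin(np.radians(35)),np.cos(np.radians(35))
    f=-(P[:,0]*k+P[:,2]*s);hh=-P[:,0]*s+P[:,2]*k;l=P[:,1]
    t=(hh>38)&(hh<50); q=np.c_[f,l][t]
    if len(q)>5:
        e=cv2.minAreaRect(q.astype(np.float32));w=np.linalg.svd(q-q.mean(0))[2][0]
        print(cam,len(q),"bar deg from front toward left",np.degrees(np.arctan2(w[1],w[0]))%180,e[:2])
    else: print(cam,m.sum(),len(q))
E
python3 - <<'E'
from h import *
orange("o1s","side");orange("o1t","top")
E
```

```text
side 28 bar deg from front toward left 118.68740006030107 ((-9.93030834197998, 5.801605224609375), (10.578681945800781, 50.289100646972656))
top 0 0
```

```bash
python3 - <<'E'
from h import *
c=load("o1s");t=load("o1t")
a=cv2.resize(c["image"][120:230,230:340,::-1],(400,400),interpolation=cv2.INTER_CUBIC)
b=cv2.resize(t["image"][120:220,300:400,::-1],(400,400),interpolation=cv2.INTER_CUBIC)
cv2.imwrite("pics/o1.png",np.hstack([a,b]))
E
```

```text
(no output)
```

View pics/o1.png

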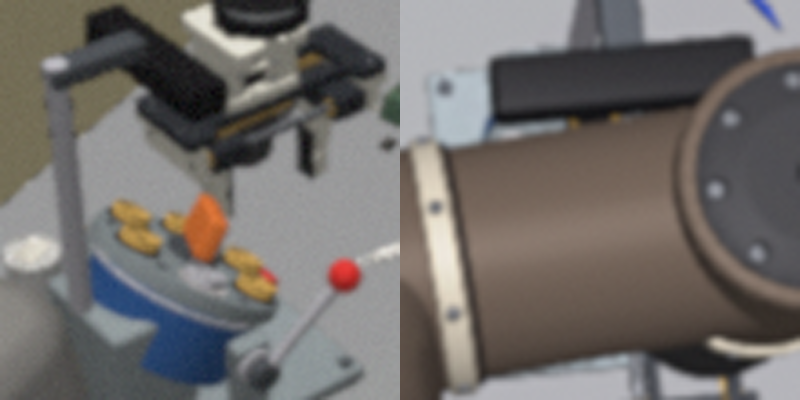

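```bash
python3 - <<'E'
from h import *
from plant import get_state
s=get_state();print(s["tcp_pos"],s["contact_force"],s["moment"],s["gripper_width"])
for nm in("side0","s2","o1s"):
    c=load(nm);h=cv2.cvtColor(c["image"],cv2.COLOR_RGB2HSV);S=tostand(cloud(c))
    m=(h[...,0]>4)&(h[...,0]<17)&(h[...,1]>170)&(h[...,2]>100);m[:,:260]=0;m[:,320:]=0;m[:160]=0;m[215:]=0
    m&=(np.abs(S[...,0])<90)
    n,l,st,ce=cv2.connectedComponentsWithStats(m.astype(np.uint8));i=1+np.argmax(st[1:,4])
    P=S[l==i]-[0,0,115];k,q=np.cos(np.radians(35)),np.sin(np.radians(35))
    F=np.c_[-(P[:,0]*k+P[:,2]*q),P[:,1],-P[:,0]*q+P[:,2]*k]
    top=F[F[:,2]>41.5]
    print(nm,st[i],ce[i],np.percentile(F,[3,50,97],axis=0).round(1).tolist(),len(top),top.mean(0).round(1))
    # visible faces' pixels by h
    Wm=(np.abs(F[:,2]-28)<12);g=F[Wm][:,:2];w=np.linalg.svd(g-g.mean(0))[2][0];print(np.degrees(np.arctan2(w[1],w[0]))%180,g.mean(0))
E
```

```text
[ 0.52900219 -0.104198    0.14000385] [-29.45437338   2.5481143   24.10517193] [1.0804997  9.51901239 0.45031264] 0.07956476155667881
side0 [281 175  11  16 110] [285.76363636 182.55454545] [[-25.7, -14.5, 12.9], [-18.0, 20.6, 28.4], [-1.1, 31.0, 42.8]] 10 [-11.1   5.1  42.6]
111.3391701587934 [-17.17638162  14.55325232]
s2 [281 175  10  16 111] [285.78378378 182.47747748] [[-24.7, -14.9, 12.9], [-17.3, 17.0, 27.7], [-2.2, 30.1, 42.9]] 12 [-9.9  7.8 42.6]
110.23209865563203 [-16.62823513  14.35507925]
o1s [280 174  11  17 115] [285.73043478 182.39130435] [[-26.0, -17.0, 12.0], [-16.9, 18.1, 28.2], [-0.8, 30.6, 43.1]] 15 [-8.2  4.4 42.6]
111.98529356469618 [-17.17649423  14.64682759]
```

Without turning, the bar pushed back up the finger: the force has a large z part, so a level push jams by friction because the bar end has to travel up the 35° slope. I'll back off and push along the slope, z rising 0.7 of x.

Emit:
apply_moves:
  targets:
    - {"dp":[-0.012,-0.0011,0],"yaw":0}
    - {"dp":[-0.022,-0.002,0],"yaw":0}
    - {"dp":[-0.022,-0.002,-0.008],"yaw":0}
    - {"dp":[-0.022,-0.002,-0.008],"yaw":0}
    - {"dp":[-0.019,-0.0018,-0.006],"yaw":0}
    - {"dp":[-0.016,-0.0015,-0.004],"yaw":0}
    - {"dp":[-0.013,-0.0012,-0.002],"yaw":0}
    - {"dp":[-0.01,-0.001,0],"yaw":0}
    - {"dp":[-0.007,-0.0007,0.002],"yaw":0}
    - {"dp":[-0.004,-0.0004,0.004],"yaw":0}
    - {"dp":[-0.001,0,0.006],"yaw":0}
    - {"dp":[0.002,0.0002,0.008],"yaw":0}
    - {"dp":[0.002,0.0002,0.008],"yaw":0}
    - {"dp":[0.002,0.0002,0.008],"yaw":0}

```text
time_s: 6.23
tcp_pos: [0.5324, -0.1059, 0.1462]
eef_rot: [179.2, -0.1, -84.9]
contact_force: [-14.5, -13.9, 2.3]
gripper_width: 0.0873
gripper_force: 7.7
```

```bash
cat >> h.py <<'E'
def bar(nm,show=False):
    from plant import get_state
    c=snap("side",nm);h=cv2.cvtColor(c["image"],cv2.COLOR_RGB2HSV);S=tostand(cloud(c))
    m=(h[...,0]>4)&(h[...,0]<17)&(h[...,1]>170)&(h[...,2]>100);m[:,:260]=0;m[:,320:]=0;m[:160]=0;m[215:]=0
    m&=(np.abs(S[...,0])<90)
    n,l,st,ce=cv2.connectedComponentsWithStats(m.astype(np.uint8));i=1+np.argmax(st[1:,4])
    P=S[l==i]-[0,0,115];k,q=np.cos(np.radians(35)),np.sin(np.radians(35))
    F=np.c_[-(P[:,0]*k+P[:,2]*q),P[:,1],-P[:,0]*q+P[:,2]*k]
    g=F[np.abs(F[:,2]-28)<12][:,:2];w=np.linalg.svd(g-g.mean(0))[2][0]
    print(nm,st[i],np.percentile(F,[3,50,97],axis=0).round(1).tolist(),"dir",np.degrees(np.arctan2(w[1],w[0]))%180,g.mean(0))
    # silver: unsaturated bright patch near ring circle
    Q=S-[0,0,115];f=-(Q[...,0]*k+Q[...,2]*q);hh=-Q[...,0]*q+Q[...,2]*k;r=np.hypot(f,Q[...,1])
    an=np.degrees(np.arctan2(Q[...,1],f))
    zone=(r>45)&(r<72)&(hh>5)&(hh<14)
    for a in range(-180,180,60):
        z=zone&(np.abs((an-a+180)%360-180)<14)
        if z.sum()>3: print("station",a,z.sum(),"sat",np.median(h[...,1][z]),"val",np.median(h[...,2][z]))
    s=get_state();print(tostand(s["tcp_pos"]).round(1),s["contact_force"].round(1),s["gripper_width"])
    if show: cv2.imwrite(f"pics/{nm}.png",cv2.resize(c["image"][120:230,230:340,::-1],(500,500),interpolation=cv2.INTER_CUBIC))
E
python3 -c "
from h import *
bar('b2')"
```

```text
b2 [277 173  18  19 190] [[-16.0, -24.5, 11.0], [-10.5, 8.5, 26.8], [-4.0, 33.4, 42.3]] dir 93.41033208257582 [-10.84514674   9.75523047]
station -180 10 sat 99.5 val 145.0
station -120 11 sat 125.0 val 172.0
station 0 6 sat 136.5 val 146.0
station 60 16 sat 141.0 val 176.5
station 120 12 sat 8.0 val 159.5
[-92.5 -32.3 146.5] [-12.8 -12.8   2.8] 0.08750654734353981
```

Now it is turning, at about 20° so far. I'll continue along the slope.

Emit:
apply_moves:
  targets:
    - {"dp":[0.003,0.0006,0.002],"yaw":0}
    - {"dp":[0.006,0.001,0.004],"yaw":0}
    - {"dp":[0.009,0.0015,0.006],"yaw":0}
    - {"dp":[0.012,0.002,0.008],"yaw":0}
    - {"dp":[0.012,0.002,0.008],"yaw":0}

```text
time_s: 6.7
tcp_pos: [0.5475, -0.1026, 0.1557]
eef_rot: [179.5, -0.1, -84.8]
contact_force: [-11.2, -6.9, 3.0]
gripper_width: 0.0874
gripper_force: 6.5
```

```bash
python3 -c "
from h import *
bar('b3')"
```

```text
b3 [275 173  23  19 238] [[-26.2, -17.2, 11.8], [-7.7, 5.3, 26.3], [10.4, 28.1, 41.5]] dir 52.07719574059087 [-7.86250516  5.8374124 ]
station -180 20 sat 134.0 val 162.5
station -120 14 sat 105.0 val 165.0
station 0 13 sat 134.0 val 174.0
station 60 21 sat 8.0 val 156.0
station 120 18 sat 136.5 val 172.0
[-77.6 -30.3 155.7] [-10.9  -7.2   3.4] 0.08788627665647125
```

Click 1 is done: silver is now at station +60°. Next, move the rear finger to the left side of the bar for click 2.

Emit:
apply_moves:
  targets:
    - {"dp":[-0.014,-0.0013,0],"yaw":0}
    - {"dp":[-0.027,-0.0025,0.01],"yaw":0}
    - {"dp":[-0.027,-0.0025,0.025],"yaw":0}
    - {"dp":[-0.031,0.037,0.025],"yaw":0}
    - {"dp":[-0.0345,0.077,0.025],"yaw":0}
    - {"dp":[-0.0345,0.077,0.025],"yaw":0}
    - {"dp":[-0.0095,0.0795,0.025],"yaw":0}
    - {"dp":[-0.0095,0.0795,0.01],"yaw":0}
    - {"dp":[-0.0095,0.0795,-0.013],"yaw":0}
    - {"dp":[-0.0095,0.0795,-0.013],"yaw":0}
    - {"dp":[-0.0095,0.0795,-0.013],"yaw":0}

```text
time_s: 7.67
tcp_pos: [0.5411, -0.0214, 0.143]
eef_rot: [179.9, -0.0, -84.7]
contact_force: [-0.0, 0.1, -0.2]
gripper_width: 0.088
gripper_force: 0.0
```

```bash
python3 -c "
from h import *
bar('b4',True)"
```

```text
b4 [275 174  20  18 165] [[-22.6, -18.5, 10.7], [-10.2, 3.8, 22.5], [5.2, 29.9, 35.3]] dir 60.71633592687606 [-9.67556455  3.3792576 ]
station -180 22 sat 141.0 val 165.5
station -120 19 sat 117.0 val 169.0
station 60 20 sat 9.0 val 151.5
station 120 22 sat 131.5 val 167.0
[-75.8  51.  144.1] [ 0.7 -0.5 -0. ] 0.08759863750687323
```

View pics/b4.png

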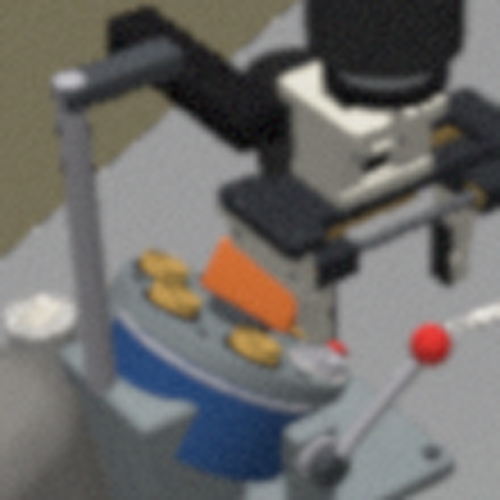

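The picture shows silver at the front left (315,360) and the finger beside the bar's left end (315,310). Click 2: push along the bar end's arc, in -y, -x and down the slope.

Emit:
apply_moves:
  targets:
    - {"dp":[-0.0012,-0.0082,-0.001],"yaw":0}
    - {"dp":[-0.003,-0.0113,-0.0025],"yaw":0}
    - {"dp":[-0.0057,-0.0146,-0.0045],"yaw":0}
    - {"dp":[-0.0084,-0.0179,-0.007],"yaw":0}
    - {"dp":[-0.0111,-0.0211,-0.009],"yaw":0}
    - {"dp":[-0.0138,-0.0244,-0.011],"yaw":0}
    - {"dp":[-0.0138,-0.0244,-0.011],"yaw":0}
    - {"dp":[-0.0138,-0.0244,-0.011],"yaw":0}

```text
time_s: 8.38
tcp_pos: [0.528, -0.0462, 0.1337]
eef_rot: [-179.9, -0.0, -84.7]
contact_force: [0.0, -0.1, -0.7]
gripper_width: 0.0877
gripper_force: 0.0
```

```bash
python3 -c "
from h import *
bar('b5')"
```

```text
b5 [276 176  18  13 163] [[-36.3, 0.1, 12.0], [-16.3, 7.2, 25.1], [19.4, 9.9, 40.6]] dir 3.01751940687177 [-14.0710205    6.80939274]
station -180 20 sat 141.5 val 160.0
station -120 20 sat 123.5 val 169.5
station 0 8 sat 8.0 val 148.0
station 60 20 sat 140.0 val 171.5
station 120 21 sat 134.0 val 171.0
[-91.7  27.6 133.6] [-0.1  1.1 -0.2] 0.08754126578722997
```

Click 2 is done: silver is at the pointer with no contact. Now retreat, close the jaws and go above the ball.

Emit:
apply_moves:
  targets:
    - {"dp":[-0.035,-0.0033,0],"yaw":0}
    - {"dp":[-0.035,-0.0033,0.025],"yaw":0}
    - {"dp":[-0.035,-0.0033,0.05],"yaw":0}
    - {"dp":[-0.039,0.0365,0.05],"yaw":0}
    - {"dp":[-0.043,0.0765,0.05],"yaw":0}
    - {"dp":[-0.043,0.0847,0.05],"yaw":0}
    - {"dp":[-0.043,0.0847,0.05],"yaw":0}
    - {"dp":[-0.01,0.088,0.05],"yaw":0}
    - {"dp":[0.0216,0.091,0.05],"yaw":0}
    - {"dp":[0.0216,0.091,0.05],"yaw":0}
    - {"dp":[0.0216,0.091,0.05],"yaw":0}
  grip: 1

```text
time_s: 9.35
tcp_pos: [0.5503, 0.0445, 0.182]
eef_rot: [180.0, -0.0, -84.8]
contact_force: [-1.1, -0.2, -0.4]
gripper_width: 0.0199
gripper_force: 0.0
```

```bash
cat >> h.py <<'E'
def ball(nm):
    from plant import get_state
    c=snap("side",nm);S=tostand(cloud(c));m=red(c["image"])&(np.abs(S[...,1]-116)<25)&(np.abs(S[...,0]+80)<60)
    P=S[m];d=-c["R"].T@[0,0,1];d=np.r_[RS.T@d[:2],d[2]]
    # near-most cap of the ball: fit sphere of r=13
    from scipy.optimize import least_squares
    f=least_squares(lambda q:np.linalg.norm(P-q,axis=1)-13,P.mean(0)-d*8,loss="soft_l1")
    b=f.x;print(len(P),"ball",b.round(1),"theta",np.arctan2(b[2]-61,1-b[0])-.105)
    s=get_state();print(tostand(s["tcp_pos"]).round(1),s["contact_force"].round(1),s["gripper_width"])
E
python3 -c "
from h import *
ball('l1');bar('b6')"
```

```text
42 ball [-59.2 116.  138.8] theta 0.8073897533291795
[-62.2 115.8 182. ] [-1.   0.4 -0.9] 0.01579282820217014
b6 [276 176  20  13 182] [[-35.9, -0.2, 11.7], [-11.4, 6.9, 26.5], [21.6, 10.6, 41.1]] dir 3.3914194286646135 [-10.81504487   6.56568898]
station -180 16 sat 139.5 val 158.5
station -120 17 sat 109.0 val 166.0
station 0 13 sat 7.0 val 161.0
station 60 20 sat 142.0 val 169.0
station 120 24 sat 135.5 val 167.0
[-62.8 115.8 182.2] [-1.   0.6 -0.4] 0.012004100270826847
```

Emit:
apply_moves:
  targets:
    - {"dp":[0,0,-0.004],"yaw":0}
    - {"dp":[0,0,-0.008],"yaw":0}
    - {"dp":[-0.005,-0.0005,-0.013],"yaw":0}
    - {"dp":[-0.01,-0.0009,-0.018],"yaw":0}
    - {"dp":[-0.0145,-0.0014,-0.0237],"yaw":0}
    - {"dp":[-0.019,-0.0018,-0.0295],"yaw":0}
    - {"dp":[-0.023,-0.0021,-0.036],"yaw":0}
    - {"dp":[-0.0265,-0.0025,-0.0425],"yaw":0}
    - {"dp":[-0.0295,-0.0027,-0.0495],"yaw":0}
    - {"dp":[-0.032,-0.003,-0.0565],"yaw":0}
    - {"dp":[-0.0335,-0.0031,-0.061],"yaw":0}
    - {"dp":[-0.0345,-0.0032,-0.066],"yaw":0}
    - {"dp":[-0.0355,-0.0033,-0.07],"yaw":0}
    - {"dp":[-0.036,-0.0033,-0.0735],"yaw":0}
    - {"dp":[-0.036,-0.0033,-0.0755],"yaw":0}
    - {"dp":[-0.036,-0.0033,-0.0755],"yaw":0}
    - {"dp":[-0.036,-0.0033,-0.0755],"yaw":0}

```text
time_s: 10.87
tcp_pos: [0.5134, 0.0421, 0.1071]
eef_rot: [-180.0, 0.0, -84.7]
contact_force: [0.2, 0.4, -0.7]
gripper_width: 0.0003
gripper_force: 0.0
```

```bash
python3 -c "
from h import *
ball('l2')"
```

```text
23 ball [-95.8 114.   74.5] theta 0.03326115870961628
[-98.1 116.8 107.2] [-0.1 -0.3 -0.4] 0.0005375008073973272
```

Emit:
apply_moves:
  targets:
    - {"dp":[0,0,-0.001],"yaw":0}
    - {"dp":[0,0,-0.002],"yaw":0}
    - {"dp":[0,0,-0.003],"yaw":0}
    - {"dp":[0,0,-0.003],"yaw":0}
    - {"dp":[0,0,-0.003],"yaw":0}

```text
time_s: 11.33
tcp_pos: [0.5136, 0.0421, 0.1056]
eef_rot: [-179.9, 0.0, -84.7]
contact_force: [-5.3, 1.1, 14.7]
gripper_width: -0.0002
gripper_force: 7.1
```

The force is 14.7 N against 1.5 N lever friction, so the lever is on its hard stop. Press a touch more, then lift away.

Emit:
apply_moves:
  targets:
    - {"dp":[0,0,-0.0008],"yaw":0}
    - {"dp":[0,0,-0.0008],"yaw":0}
    - {"dp":[0,0,-0.0008],"yaw":0}

```text
time_s: 11.58
tcp_pos: [0.5136, 0.0421, 0.1053]
eef_rot: [-179.9, 0.0, -84.7]
contact_force: [-7.3, 1.9, 19.7]
gripper_width: 0.0004
gripper_force: 9.8
```

Emit:
apply_moves:
  targets:
    - {"dp":[0,0,0.01],"yaw":0}
    - {"dp":[0,0,0.04],"yaw":0}
    - {"dp":[-0.03,0,0.07],"yaw":0}
    - {"dp":[-0.06,0.02,0.1],"yaw":0}
    - {"dp":[-0.08,0.04,0.12],"yaw":0}
    - {"dp":[-0.08,0.04,0.12],"yaw":0}
    - {"dp":[-0.08,0.04,0.12],"yaw":0}
    - {"dp":[-0.08,0.04,0.12],"yaw":0}

```text
time_s: 12.25
tcp_pos: [0.4329, 0.0821, 0.2233]
eef_rot: [-180.0, 0.0, -84.7]
contact_force: [-0.3, -0.5, 0.1]
gripper_width: 0.0003
gripper_force: 0.0
```

```bash
python3 -c "
from h import *
ball('l3');bar('b7')
c=load('b7');t=snap('top','t7')
cv2.imwrite('pics/fin.png',np.hstack([cv2.resize(c['image'][130:260,210:340,::-1],(400,400)),cv2.resize(t['image'][110:230,290:410,::-1],(400,400))]))"
```

```text
38 ball [-96.1 116.4  71.5] theta 0.0028447653559612734
[-174.5  163.8  222.7] [ 0.3 -0.3 -0.6] 0.00038007462643777946
b7 [276 176  20  13 180] [[-36.8, -0.4, 12.0], [-12.4, 7.1, 27.0], [21.2, 10.0, 41.2]] dir 3.023687162587139 [-11.21612688   6.55605609]
station -180 20 sat 140.0 val 154.0
station -120 21 sat 120.0 val 168.0
station 0 14 sat 7.0 val 156.5
station 60 17 sat 141.0 val 173.0
station 120 23 sat 136.0 val 159.0
[-174.5  163.5  222.3] [-0.4  0.2 -0.5] 0.0005253543688731508
```

View pics/fin.png

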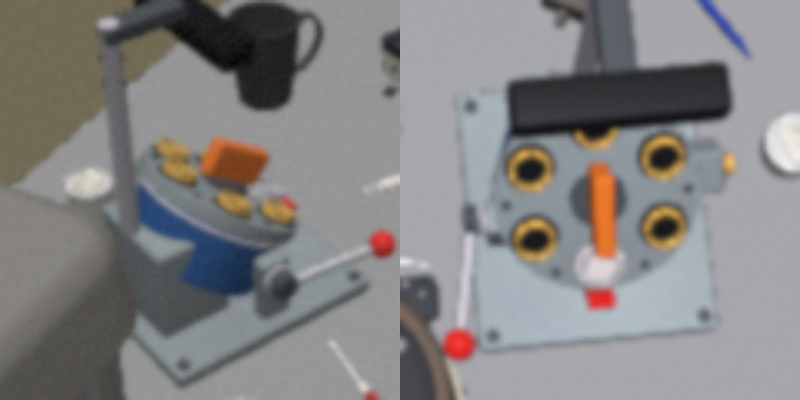

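The top view (right half) shows the silver ring at (600,265), beside the red pointer at (600,298). The lever is down, with the ball at (458,345) and a fitted angle of about 0.003 rad. The surrounding things are in place and the robot touches nothing.

```bash
python3 -c "
from plant import r
print(r.close_job())"
```

```text
the job is handed in; nothing more can be done
None
```

The silver ring is clicked in at the red pointer, the lock lever is fully home (measured about 0.003 rad), the robot is clear of everything, and the job was handed in after about 12 s of the 64 s; no verdict came back.

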